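# Peel the top parts tray off a sticking stack and present it

### The job

Take the timber block out of the top tray of the sticking stack of parts trays, lay it squarely, edges flush, on the matching block on the bench and let go of it. Then grip the top tray by its pull lug and peel it off: tip that corner up by some 4 cm while the diagonally opposite corner is still down in the tray below, and only then lift it clear. Finish while holding the tray by the lug, still and level, about 20 cm above the bench in front of the parts cabinet (do not put it down or let go), and leave the tapes and the hex keys where they are.

Things in the scene. Friction and masses are not known exactly. Their poses are not given: they have to be found in the camera images.
- tray_stack: fixed rest of the stack: two nested grey trays on a plywood plate 204 x 140 x 8 mm on the bench. Origin mid plate underside, x along the long side, z up. Its rim is 53 mm above the bench. A sprung rubber nib at the middle of each side of the rim holds the tray above by friction, 2 to 4 N, until that part is up 10 mm: a straight lift takes 10 to 15 N, tipping at the lug 5 to 9 N
- nest_corner (a point): point of the fixed stack where the underside corner of the top tray opposite to the lug sits while it is nested; 42 mm above the bench
- top_tray: loose top tray, grey plastic, 130 g: 188 x 124 mm over the rim, 28 mm high, walls 3 mm with a step 17 mm up; below it 176 x 112 mm outside, 170 x 106 inside. It sits 11 mm deep in the tray below with 3 mm play all round. Origin mid underside (42 mm above the bench when nested), x along the long side, z up; inner floor at z = 3 mm. It tips about its corner (-88, +56, 0) mm
- lug (a point): grip point of the top tray's pull lug, at (+81.5, -49.5, +51) mm in the tray's frame: a flat upright grey plate 8 mm thick, 30 mm wide, standing across the tray's +x -y corner, faces looking along (+1, -1, 0) and (-1, +1, 0) of the tray's frame; its top is 12 mm above this point, the tray's rim 23 mm below it. Axes as the tray's
- heel_corner (a point): underside corner of the top tray opposite to the lug, (-88, +56, 0) mm in the tray's frame
- block: timber block 35 x 90 x 30 mm lying flat on the floor of the top tray, roughly in its middle and across it; origin at the middle of its underside, y along the 90 mm side, z up
- bench_block: the matching timber block 35 x 90 x 30 mm lying flat on the bench; origin at the middle of its underside, y along the 90 mm side, z up
- cabinet_front (a point): point in the air 200 mm above the bench, in front of the parts drawer cabinet, over which place the tray's middle is to be held; fixed in the room at x = 0.54, y = -0.16
- black_tape: bystander: roll of black tape 53 mm wide, 19 mm high, lying on the bench; origin at the middle of its underside
- wide_tape: bystander: roll of cream tape 104 mm wide, 25 mm high, lying on the bench; origin at the middle of its underside
- hex_keys: bystander: folding hex key set 32 x 100 x 26 mm on the bench near its front edge; origin at the middle of its underside

How it is judged:
On the way, in this order (a step that is already met when the one before it is completed fails the run):
1. the block lies squarely on the matching block, let go (horizontal distance between block and bench_block below 0.01 m and angle between the y axis of block and the y axis of bench_block, either way round below 0.14 rad and z of block in the frame of bench_block between 0.026 and 0.034 m and contact force between the fingers and block below 0.1 N and linear speed of block below 0.02 m/s), for 0.2 s.
2. the lug corner is tipped up while the opposite corner is still in the nest (angle between top_tray's own z axis and vertical above 0.12 rad and distance between heel_corner and nest_corner below 0.012 m and contact force between the fingers and top_tray above 1 N and distance between the grasp point and lug below 0.04 m), for 0.1 s.
At the end, for the whole second after the job is handed in: The fingers hold the top tray by its lug, still, level within 0.2 rad, underside 130 to 320 mm above the bench, middle within 100 mm of the cabinet-front point, touching no stack or block; the block lies flat on the bench block, centres within 10 mm, sides parallel within 0.14 rad (height (world z) of top_tray between 0.13 and 0.32 m and horizontal distance between top_tray and cabinet_front below 0.1 m and angle between top_tray's own z axis and vertical below 0.2 rad and linear speed of top_tray below 0.03 m/s and contact force between the fingers and top_tray above 1 N and contact force between top_tray and tray_stack below 0.1 N and contact force between top_tray and block below 0.1 N and horizontal distance between block and bench_block below 0.01 m and angle between the y axis of block and the y axis of bench_block, either way round below 0.14 rad and z of block in the frame of bench_block between 0.026 and 0.034 m and angle between bench_block's own z axis and vertical below 0.1 rad and distance between the grasp point and lug below 0.04 m); the arm keeps its last pose, push and grip.
It fails at once if a bystander is moved by more than 3 cm (distance of any of black_tape, wide_tape, hex_keys from where it was at the start of the episode above 0.03 m).
It also fails if it takes over 56 s, if anything falls off the work surface, if the arm or the gripper's body presses on something with over 40 N, if the wrist force passes 120 N, or if a joint passes its speed limit or range.

### The arm

A 7-joint arm with a two-finger parallel gripper is mounted at the origin on a cart in front of the work surface, level with it; the furniture and walls round the work are solid. World frame = base frame: x ahead of the robot, y to its left, z up, the work surface at z = 0. Lengths are in m, angles in rad, forces in N, time in s.
With the tool pointing down it reaches from about 0.425 to 0.925 m from the base axis. Payload 6.8 kg.
Tool frame: the origin (TCP) lies on the front face of the gripper's body, between the roots of the fingers; the fingertips stand 73 mm ahead of it and the grasp point (between the pads) lies 54 mm ahead of it (env.nose_length is the distance from the TCP to the fingertips, in m); z points along the fingers, y is the line along which they close (so a half turn about z gives the same grasp; the last joint's range is limited). The gripper opens to 85 mm and grips with 20 to 120 N. Pads are 22 mm wide; open, the fingers measure 114 mm over their backs; the gripper's body (76 mm by 85 mm) begins 54 mm behind the grasp point. The pads swing forward as they close: fully open they stand 13 mm farther back than shut.
Start: joints at [0.998, 0.477, 0.022, 1.555, -0.011, 1.109, -0.083], TCP at [0.303, -0.603, 0.304] pointing down, gripper open.
Joint ranges: [-2.96, 2.96], [-0.34, 2.1], [-1.41, 1.46], [0.24, 2.44], [-1.37, 4.51], [0.17, 1.92], [-2.96, 2.96]. Speed limits (rad/s): [2.39, 2.39, 3.14, 3.14, 3.14, 3.14, 3.14].

### API

Orientations are given as a unit quaternion [w, x, y, z].
In Python, from cell import env, kin, camera, calibration, job gives the robot as it stands. The module is installed in compiled form; this text tells all that it offers. Calls block until the motion is done:
- env.reach(position, orientation): joint-space move of the TCP to a pose.
- env.movel(position, velocity=0.15, rot=None, stop_force=None): straight line of the TCP; rot=None keeps the orientation; velocity is the mean speed in m/s. With stop_force (N) it stops when the force on the tool has changed by that much, and returns True; else False.
- env.goto_joints(angles): joint-space move.
- env.grip(opening, f_grip=None): finger opening in m; f_grip is the grip in N (None keeps the last); returns when the fingers have stopped.
- env.dwell(seconds).
- kin.inverse_kinematics(position, orientation): joint angles nearest the present ones, or None.
- env.get_state(): the state.
- camera(name): name is "scene" or "side" or "wrist"; returns (picture, depth): 400x640x3 uint8, blue, green, red; 400x640 float32, m along the optical axis (not along the pixel's ray), 0 where there is no reading.
- calibration(name): a dict with "fx", "fy", "cx", "cy" (pixels), "k1" (the pictures are not rectified: a ray, as slopes to the right and down, at radius r is drawn at 1 + k1 r^2 times it, then the intrinsics apply), "rvec" (rotation vector, rad) and "tvec" (3), from world to camera coordinates, as OpenCV has them. Camera axes: x right, y down, z forward; pixel columns grow to the right and rows downward; lengths in m; the calibration is good to about 2 mm. A picture is of the moment at which its call begins: read the wrist's pose just before it. calibration takes no time and is no camera call; for the wrist camera it gives the pose at the moment of the call.
A pose or a line that the arm cannot do raises env.PlanningError and nothing moves.
- job.job_done(): hands the job in; it is judged then, once.
The state is a dict: "time": time; "qpos": joint angles; "joint_velocities": joint speeds; "joint_torque": joint torques, N m; "tcp_pos": TCP position; "orientation": TCP orientation; "force": force on the tool from outside, world axes, zero at the start; "torque": the same for the moment, N m; "opening": finger opening in m; "gripper_force": force on a finger pad.
Only numpy, scipy, OpenCV 4.12 (cv2) and the standard library are available. Lean on these libraries where they do the work, as an engineer would, in place of code of your own. Each camera call takes 0.05 s, during which the arm holds its last target. There are 200 camera calls.

## Working session

There is one attempt and no reset: what is moved stays moved. The work goes in short steps, each a Python script; the robot and the scene stay as the last script left them, time stands still between calls to the robot, and variables do not carry over. Pictures are saved under pics/ and viewed, at most 10 in all, crops included, and the job is handed in when it is done.

```bash
mkdir -p pics; ls; cat > h.py <<'E'
import numpy as np, cv2
from cell import env, kin, camera, calibration, job
def snap(n, f=None):
    c=calibration(n); im,d=camera(n)
    if f: cv2.imwrite('pics/'+f,im)
    return im,d,c
def rays(c,uv):
    uv=np.atleast_2d(np.float64(uv)); p=(uv-[c['cx'],c['cy']])/[c['fx'],c['fy']]
    s=p.copy()
    for _ in range(20): s=p/(1+c['k1']*(s**2).sum(1,keepdims=True))
    R=cv2.Rodrigues(np.float64(c['rvec']))[0]; o=-R.T@np.float64(c['tvec']).ravel()
    return o,np.c_[s,np.ones(len(s))]@R
def plane(c,uv,z):
    o,r=rays(c,uv); return o+r*((z-o[2])/r[:,2:])
def pix(c,P):
    P=np.atleast_2d(P);R=cv2.Rodrigues(np.float64(c['rvec']))[0];q=P@R.T+np.float64(c['tvec']).ravel();s=q[:,:2]/q[:,2:]
    s=s*(1+c['k1']*(s**2).sum(1,keepdims=True)); return s*[c['fx'],c['fy']]+[c['cx'],c['cy']]
def cloud(c,d):
    v,u=np.mgrid[:d.shape[0],:d.shape[1]]; o,r=rays(c,np.c_[u.ravel(),v.ravel()])
    return (o+r*d.reshape(-1,1)).reshape(*d.shape,3)
E
python3 - <<'E'
from h import *
for n in('scene','side'):
    im,d,c=snap(n,n+'0.png'); print(n,rays(c,[320,200]),c['fx'])
print(env.get_state(), env.nose_length)
E
```

```text
pics
scene (array([0.46985611, 0.79590605, 1.08409227]), array([[ 0.04902259, -0.66865923, -0.74197718]])) 411.74441035721816
side (array([1.29623392, 0.25098377, 1.34250048]), array([[-0.51607138, -0.18958398, -0.83533747]])) 502.30773079037954
{'time': 0.1, 'qpos': array([ 0.99792415,  0.47773209,  0.02234918,  1.55634596, -0.01150435,
        1.10931279, -0.08308952]), 'joint_velocities': array([ 0.00151217, -0.00112622, -0.00069226, -0.00338983,  0.00169674,
        0.0005285 , -0.00165696]), 'joint_torque': array([ 3.86028332e-03, -5.97761965e+01,  1.61344159e+00, -2.81955117e+01,
        1.28157457e-02,  5.01521266e-03, -5.51749665e-06]), 'tcp_pos': array([ 0.30235688, -0.60302929,  0.30301594]), 'orientation': array([-7.96446194e-04,  9.73116681e-01,  2.30311154e-01, -2.50705047e-04]), 'force': array([-0.56947553, -0.6807468 , -0.25424468]), 'torque': array([ 0.00236657,  0.03095124, -0.02209652]), 'gripper_force': 0.0, 'opening': 0.08511738722371832} 0.0726
```

View pics/scene0.png

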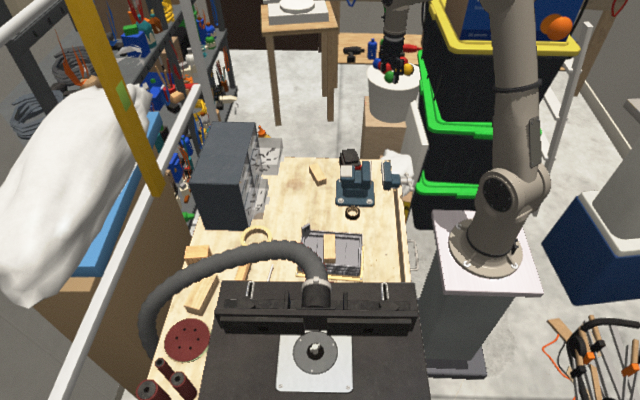

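View pics/side0.png

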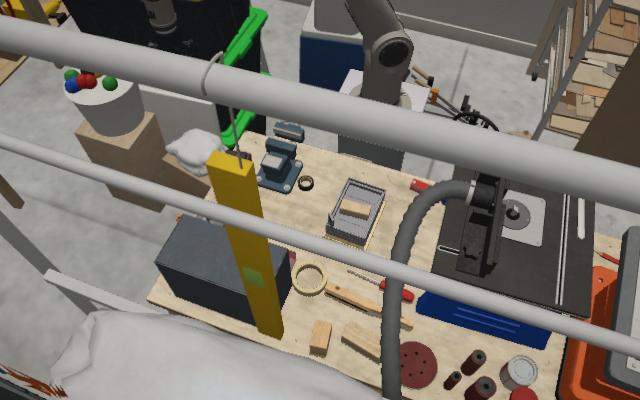

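The scene view shows the tray stack at (332,253) with the block at (329,248), the wide tape at (257,236), the black tape at (352,212), and a loose block at (198,255). In the side view the tray is at (356,210), the block at (355,209) and the candidate bench block at (320,338).

```bash
python3 - <<'E'
from h import *
np.set_printoptions(precision=3,suppress=True)
for n,L in(('scene',{'block':(329,240),'bb':(197,250),'lug':(306,231),'wt':(257,237),'bt':(352,212)}),('side',{'block':(355,209),'bb':(321,330),'wt':(310,276),'bt':(306,183)})):
    im,d,c=snap(n); P=cloud(c,d)
    for k,(u,v) in L.items(): print(n,k,P[v,u])
# move above tray and look
st=env.get_state()
c=calibration('wrist');R=cv2.Rodrigues(np.float64(c['rvec']))[0];o=-R.T@np.float64(c['tvec']).ravel()
print('wrist cam',o-st['tcp_pos'],R[2])
for n,b in(('scene',(290,215,375,290)),('side',(280,160,420,400))):
    im,_,_=snap(n); x0,y0,x1,y1=b; cv2.imwrite(f'pics/{n}c.png',cv2.resize(im[y0:y1,x0:x1],None,fx=4 if n=='scene' else 2.4,fy=4 if n=='scene' else 2.4,interpolation=cv2.INTER_CUBIC))
E
```

```text
scene block [0.5   0.046 0.072]
scene bb [0.896 0.103 0.071]
scene lug [0.571 0.023 0.082]
scene wt [ 0.74  -0.009 -0.003]
scene bt [ 0.428 -0.132 -0.001]
side block [0.508 0.073 0.076]
side bb [0.889 0.104 0.068]
side wt [0.727 0.011 0.002]
side bt [ 0.42  -0.12  -0.001]
wrist cam [0.075 0.037 0.07 ] [-0.295 -0.147 -0.944]
```

View pics/sidec.png

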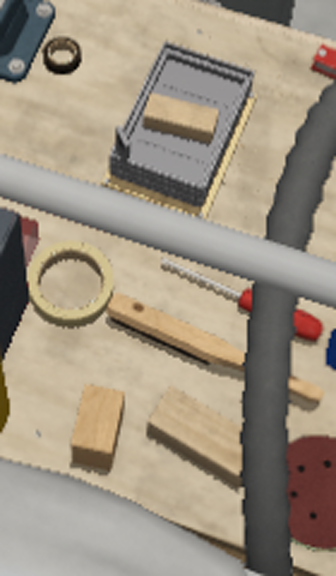

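The crop shows the tray with its lug at the cabinet-side far corner (122,145) and the block across it. A stubby block at (98,427) measures 70 mm high, so it may be a decoy. I need a look from above.

```bash
cat > o.py <<'E'
from h import *
from scipy.spatial.transform import Rotation as Ro
def down(yaw): # tool z down; tool y axis along world angle yaw
    y=np.array([np.cos(yaw),np.sin(yaw),0]); z=np.array([0,0,-1.]); x=np.cross(y,z)
    q=Ro.from_matrix(np.c_[x,y,z]).as_quat(); return q[[3,0,1,2]]
E
python3 - <<'E'
from o import *
np.set_printoptions(precision=3,suppress=True)
for n,L in(('side',{'bb':(321,330),'b2':(362,335),'b3':(350,297)}),('scene',{'b1':(197,250),'b2':(205,285),'b4':(316,172)})):
    im,d,c=snap(n); P=cloud(c,d)
    for k,(u,v) in L.items():
        print(n,k,[P[v+j,u] for j in(-8,-4,0,4,8,12)])
# timed: move over the middle, look
st=env.get_state();print(st['time'])
for yaw in (np.pi/2,-np.pi/2,0,np.pi): print(yaw,kin.inverse_kinematics([0.55,0.05,0.33],down(yaw)))
E
```

```text
side bb [array([0.869, 0.097, 0.07 ]), array([0.879, 0.101, 0.068]), array([0.89 , 0.105, 0.071]), array([0.9  , 0.109, 0.072]), array([0.909, 0.112, 0.068]), array([0.919, 0.115, 0.068])]
side b2 [array([0.834, 0.201, 0.039]), array([0.848, 0.205, 0.049]), array([0.857, 0.208, 0.046]), array([0.866, 0.211, 0.042]), array([0.878, 0.215, 0.048]), array([0.887, 0.218, 0.045])]
side b3 [array([0.726, 0.133, 0.005]), array([0.753, 0.14 , 0.041]), array([0.763, 0.144, 0.037]), array([0.772, 0.147, 0.033]), array([ 0.769,  0.148, -0.004]), array([ 0.78 ,  0.152, -0.004])]
scene b1 [array([0.933, 0.025, 0.002]), array([0.901, 0.087, 0.069]), array([0.896, 0.104, 0.072]), array([0.893, 0.117, 0.069]), array([0.891, 0.127, 0.064]), array([0.821, 0.247, 0.228])]
scene b2 [array([0.798, 0.275, 0.205]), array([0.856, 0.192, 0.042]), array([0.852, 0.206, 0.045]), array([0.849, 0.219, 0.044]), array([0.847, 0.23 , 0.041]), array([0.844, 0.243, 0.041])]
scene b4 [array([ 0.566, -0.341,  0.024]), array([ 0.564, -0.317,  0.026]), array([ 0.563, -0.298,  0.024]), array([ 0.561, -0.274,  0.027]), array([ 0.56 , -0.26 ,  0.021]), array([ 0.561, -0.262, -0.003])]
0.4
1.5707963267948966 [ 0.424  0.347 -0.78   1.781  0.269  1.123  1.127]
-1.5707963267948966 [ 0.127  0.279 -0.399  1.8    0.121  1.086 -1.886]
0 [ 0.278  0.307 -0.588  1.79   0.189  1.101 -0.375]
3.141592653589793 [ 0.682  0.495 -1.177  1.768  0.487  1.213  2.509]
```

A third piece at scene (316,172) has its top at about 26 mm and lies at about (0.563,-0.30), so it matches the bench block. I'll look at it and the tray from above with the wrist camera.

```bash
python3 - <<'E'
from o import *
np.set_printoptions(precision=3,suppress=True)
env.reach([0.53,-0.25,0.33],down(0.0)); snap('wrist','w1.png')
print(env.get_state()['time'],calibration('wrist'))
env.reach([0.50,0.04,0.33],down(0.0)); snap('wrist','w2.png')
print(env.get_state()['time'])
im=np.hstack([cv2.imread('pics/w1.png'),cv2.imread('pics/w2.png')]);cv2.imwrite('pics/w12.png',cv2.resize(im,(800,250),interpolation=cv2.INTER_AREA))
E
```

```text
2.0 {'fx': 316.43615206215384, 'fy': 316.43615206215384, 'cx': 323.4565972335509, 'cy': 197.21947783405008, 'k1': 0.006134554982595697, 'rvec': array([-2.806,  0.005,  0.003]), 'tvec': array([-0.529, -0.289,  0.323])}
3.175
```

View pics/w1.png

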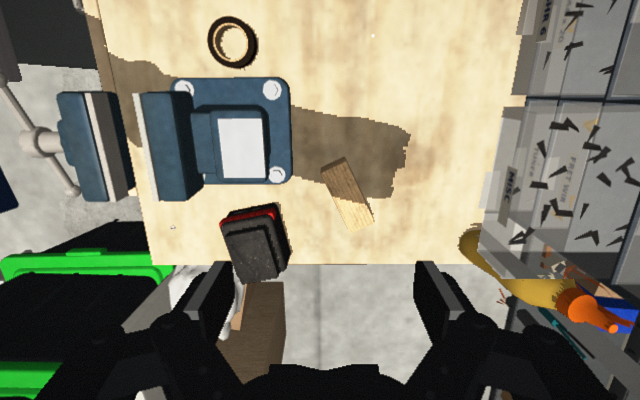

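View pics/w2.png

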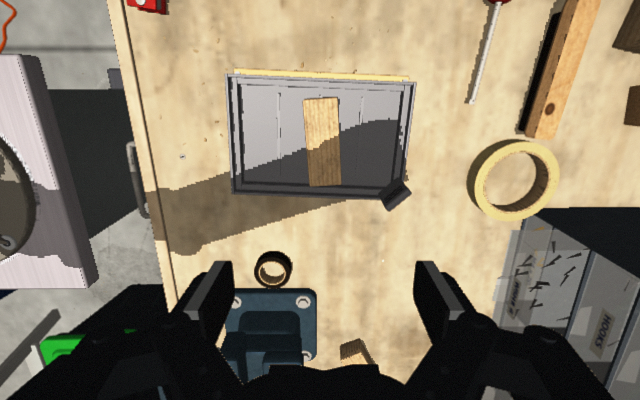

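w1 shows the bench block at (348,193), half in shadow, the hex keys at (255,243) and the vise at (235,130). w2 shows the tray, corners (228,75) to (410,200), with its block at (322,140) and the lug at (397,194), which is the +x −y corner. Next I measure them.

```bash
cat > meas.py <<'E'
from o import *
from scipy.ndimage import label
def rect(P,m,seed,zlo,zhi):
    """largest blob at seed pixel with world z in range -> minAreaRect in mm"""
    L,_=label(m&(P[...,2]>zlo)&(P[...,2]<zhi)); s=L[seed[1]-4:seed[1]+5,seed[0]-4:seed[0]+5]; k=np.bincount(s[s>0]).argmax()
    mm=L==k; return mm
def boxw(c,mm,z):
    mm=cv2.morphologyEx(mm.astype(np.uint8),cv2.MORPH_OPEN,np.ones((5,5)))
    ct=max(cv2.findContours(mm,0,2)[0],key=cv2.contourArea)[:,0,:]
    hull=cv2.convexHull(ct)[:,0,:]
    w=plane(c,hull,z)[:,:2]*1000
    (cx,cy),(a,b),t=cv2.minAreaRect(w.astype(np.float32))
    if a>b: t+=90;a,b=b,a     # t: direction of the short side; +90 long side
    return np.array([cx,cy])/1000,(a,b),(t+90)%180
E
python3 - <<'E'
from meas import *
np.set_printoptions(precision=4,suppress=True)
im,d,c=snap('wrist'); P=cloud(c,d); hsv=cv2.cvtColor(im,cv2.COLOR_BGR2HSV)
m=rect(P,(hsv[...,1]>70),(322,140),0.06,0.1); print('block z',np.median(P[m][:,2]),m.sum(),boxw(c,m,0.075))
m2=rect(P,np.ones_like(m),(397,190),0.085,0.13); print('lug z',np.percentile(P[m2][:,2],[5,50,95]),m2.sum(),boxw(c,m2,0.105))
g=(P[...,2]>0.060)&(P[...,2]<0.083)&(hsv[...,1]<60)
L=cv2.connectedComponentsWithStats(g.astype(np.uint8)); k=1+L[2][1:,4].argmax(); mm=L[1]==k
print('rim',L[2][k],boxw(c,cv2.dilate(mm.astype(np.uint8),np.ones((3,3))),0.070))
env.reach([0.53,-0.19,0.30],down(0.0))
env.dwell(.2)
im,d,c=snap('wrist','w3.png'); P=cloud(c,d); u,v=pix(c,[0.563,-0.295,0.03])[0].astype(int)
m=rect(P,np.ones_like(m),(u,v),0.018,0.045); print('bench',(u,v),np.median(P[m][:,2]),m.sum(),boxw(c,m,0.03))
ov=im.copy(); 
b=boxw(c,m,0.03); ov[m]=ov[m]//2+np.uint8([0,0,120]); cv2.imwrite('pics/w3o.png',ov)
h=snap('scene')
print(env.get_state()['time'])
E
```

```text
block z 0.07465260779488164 2951 (array([0.4986, 0.0672]), (34.60851287841797, 89.66958618164062), 93.3367748260498)
lug z [0.0877 0.1031 0.1054] 412 (array([0.5707, 0.0189]), (14.63196849822998, 29.564285278320312), 42.31346130371094)
rim [ 518  250   72   86 3669] (array([ 0.778 , -0.1193]), (65.09423828125, 123.25723266601562), 90.41680911183357)
bench (np.int64(350), np.int64(253)) 0.029621347153277494 2004 (array([ 0.5578, -0.2962]), (35.935245513916016, 93.59374237060547), 115.70380210876465)
4.4583
```

View pics/w3o.png

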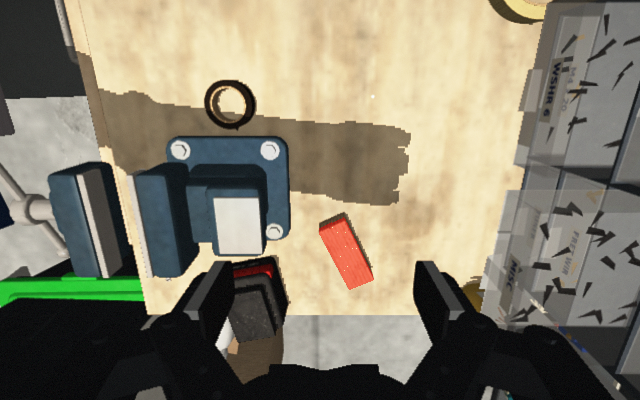

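The overlay puts the bench block at (346,252) with a clean rectangle, and all sizes match. Now pick the block.

```bash
python3 - <<'E'
from meas import *
np.set_printoptions(precision=4,suppress=True)
im,d,c=snap('wrist'); P=cloud(c,d)
x,y,z=P[...,0],P[...,1],P[...,2]
for x0 in np.arange(0.40,0.54,0.02):
    s=(x>x0)&(x<x0+.02)&(y>-.36)&(y<-.2)&(z<.2); print(round(x0,2),np.percentile(z[s],98),end=' ')
u,v=pix(c,[0.558,-0.297,0.03])[0].astype(int)
m=rect(P,np.ones(d.shape,bool),(u,v),0.0235,0.045); print('bench',boxw(c,m,0.03))
q=down(np.deg2rad(3.34)); b=[0.4986,0.0672]
env.reach([*b,0.25],q); env.grip(0.06,30); env.movel([*b,0.1225],0.12)
print(env.get_state()['force']); env.grip(0.0,40); s=env.get_state(); print(s['opening'],s['gripper_force'])
env.movel([*b,0.25],0.15); s=env.get_state(); print(s['opening'],s['gripper_force'],s['force'],s['time'])
E
```

```text
0.4 0.11816686429880192 0.42 0.11440518067993925 0.44 0.11476784420355107 0.46 0.11444660517002009 0.48 0.01651120271194233 0.5 0.0013077208770656502 0.52 0.030460096661793393 0.54 0.030803909413520503 bench (array([ 0.558 , -0.2973]), (35.305335998535156, 91.31843566894531), 115.74240684509277)
[-1.3939  0.0097 -0.6755]
0.03411935644069634 40.46185076236725
0.03415430509437883 39.828423857688904 [ 0.6053 -0.1128 -0.5677] 8.475
```

```bash
python3 - <<'E'
from meas import *
np.set_printoptions(precision=4,suppress=True)
q=down(np.deg2rad(25.74)); b=[0.5580,-0.2970]
env.reach([*b,0.22],q); env.movel([*b,0.125],0.12); env.dwell(.1)
print(env.movel([*b,0.104],0.03,stop_force=3)); s=env.get_state(); print(s['tcp_pos'],s['force'])
env.grip(0.055); env.dwell(.2); env.movel([*b,0.22],0.15)
# view from behind
env.reach([0.53,-0.19,0.30],down(0.0)); env.dwell(.2)
im,d,c=snap('wrist','w4.png'); P=cloud(c,d); u,v=pix(c,[0.558,-0.297,0.06])[0].astype(int)
m=rect(P,np.ones(d.shape,bool),(u,v),0.052,0.075); print('top',np.median(P[m][:,2]),boxw(c,m,0.06))
x,y,w,h=cv2.boundingRect(m.astype(np.uint8)); cv2.imwrite('pics/w4c.png',cv2.resize(im[y-30:y+h+30,x-30:x+w+30],None,fx=4,fy=4,interpolation=cv2.INTER_CUBIC))
print(env.get_state()['time'])
E
```

```text
True
[ 0.5579 -0.297   0.1082] [-0.6341  1.2966  4.7905]
top 0.05965687696262867 (array([ 0.556, -0.295]), (35.22722244262695, 92.16729736328125), 115.65225410461426)
13.75
```

View pics/w4c.png

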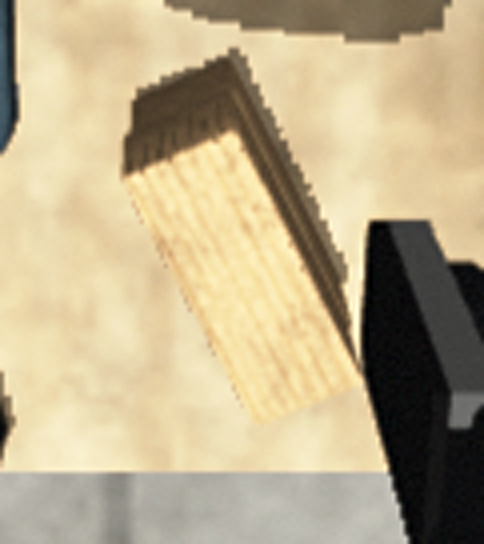

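The block is on the bench block, square, with a 2–3 mm step visible at the upper end (235,130) and the rest flush. Now a closer measurement of the tray and lug.

```bash
python3 - <<'E'
from meas import *
np.set_printoptions(precision=4,suppress=True)
env.reach([0.52,0.03,0.27],down(0.0)); env.dwell(.2)
im,d,c=snap('wrist','w5.png'); P=cloud(c,d); x,y,z=np.moveaxis(P,2,0)
u,v=pix(c,[0.571,0.018,0.105])[0].astype(int)
reg=(x>.36)&(x<.64)&(y>-.05)&(y<.18)
lug=rect(P,reg,(u,v),0.1005,0.115); print('lug',np.median(z[lug]),lug.sum(),boxw(c,lug,0.105))
ct=np.argwhere(lug)[:,::-1]; w=plane(c,ct,0.105)[:,:2]; print('pca',w.mean(0),cv2.minAreaRect((w*1000).astype(np.float32)))
rim=(reg&(z>.063)&(z<.078)).astype(np.uint8); rim=cv2.morphologyEx(rim,cv2.MORPH_OPEN,np.ones((2,2)))
ct=np.argwhere(rim>0)[:,::-1]; print('rim',rim.sum(),boxw(c,cv2.morphologyEx(rim,cv2.MORPH_CLOSE,np.ones((9,9))),.07), cv2.minAreaRect((plane(c,ct,.07)[:,:2]*1000).astype(np.float32)))
ov=im.copy(); ov[rim>0]=(0,0,255); ov[lug]=(0,255,0); cv2.imwrite('pics/w5o.png',ov)
for yaw in (-47.5,132.5):
  for p in([0.571,0.019,0.147],[0.571,0.019,0.25],[0.615,-0.20,0.305]): print(yaw,kin.inverse_kinematics(p,down(np.deg2rad(yaw))))
E
```

```text
lug 0.10424621343398603 380 (array([0.5727, 0.0172]), (9.337112426757812, 29.38386344909668), 42.597251892089844)
pca [0.5728 0.0171] ((572.6910400390625, 17.209985733032227), (29.383853912353516, 9.337364196777344), 42.597286224365234)
rim 3713 (array([0.4952, 0.0682]), (124.29348754882812, 187.30320739746094), 177.39879608154297) ((495.22979736328125, 68.22966766357422), (124.36853790283203, 187.28451538085938), 87.43584442138672)
-47.5 [ 0.0619  0.5184 -0.2628  1.9179  0.1943  0.7296 -1.1423]
-47.5 [ 0.083   0.3822 -0.2836  1.8463  0.1305  0.9311 -1.0883]
-47.5 [ 0.3545  0.4379 -0.1867  1.6156  0.0886  1.0963 -0.6845]
132.5 [ 0.4669  0.6472 -0.8141  1.8905  0.6099  0.8715  1.6552]
132.5 [ 0.5159  0.5063 -0.8667  1.8179  0.4469  1.026   1.785 ]
132.5 [ 0.7626  0.5448 -0.7828  1.5855  0.4062  1.181   2.2082]
```

View pics/w5o.png

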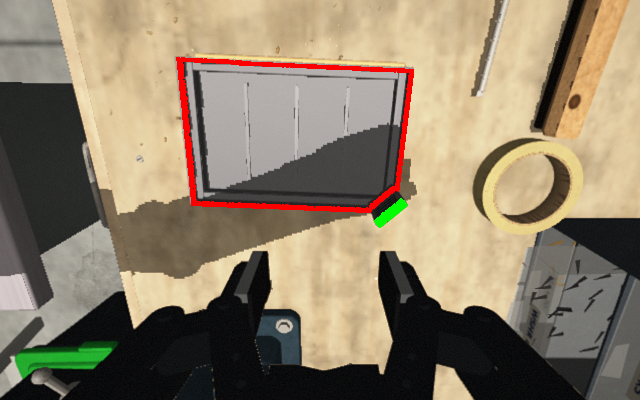

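The overlay shows the rim outlined in red from (180,58) to (412,68) and the lug top in green at (390,212). Sizes match (187×124, 29 mm lug) and the yaw is −2.5°. Now grip and tip.

```bash
cat > tip.py <<'E'
from meas import *
np.set_printoptions(precision=4,suppress=True)
yaw=np.deg2rad(-2.5); Rz=Ro.from_euler('z',yaw); ctr=np.array([.4952,.0682,.042]); H=ctr+Rz.apply([-.088,.056,0])
q0=down(yaw-np.pi/4); p0=np.array([.5736,.0161,.148])
dd=Rz.apply([.84,-.54,0]); ax=np.cross(dd,[0,0,1]); ax/=np.linalg.norm(ax)
def tipped(th,p=p0,lift=0):
    r=Ro.from_rotvec(ax*th); q=(r*Ro.from_quat(q0[[1,2,3,0]])).as_quat()[[3,0,1,2]]
    return H+r.apply(p-H)+[0,0,lift],q
E
python3 - <<'E'
from tip import *
env.reach([*p0[:2],.25],q0); env.grip(0.045,100); print(env.movel(p0,0.1,stop_force=8),env.get_state()['force'])
env.grip(0.0,100); s=env.get_state(); print(s['opening'],s['gripper_force'],s['force'],s['tcp_pos'])
for th in(.07,.14,.2):
    p,q=tipped(th); env.movel(p,0.04,rot=q); s=env.get_state(); print(th,s['force'],s['opening'],s['tcp_pos']-p,s['time'])
env.dwell(.3); snap('side','s2.png'); im,d,c=snap('scene','s3.png')
cv2.imwrite('pics/s3c.png',cv2.resize(im[190:290,270:390],None,fx=5,fy=5,interpolation=cv2.INTER_CUBIC))
P=cloud(c,d);u=pix(c,H+[0,0,.028])[0];print(u)
E
```

```text
False [-0.4453  0.245   0.7599]
0.006358030627925902 98.02327394485474 [-2.6693  0.4618  5.8406] [0.5738 0.0161 0.1486]
0.07 [ 2.3118 -1.6713  2.6078] 0.006335402223221037 [ 0.0004 -0.0002  0.0006] 18.05
0.14 [ 3.1728 -2.4419  1.3082] 0.006609136226703641 [0.0009 0.0001 0.0006] 18.5917
0.2 [ 4.7857 -1.9335  1.4208] 0.006457874726367482 [0.0007 0.0002 0.0005] 19.075
[358.599  264.1007]
```

View pics/s3c.png

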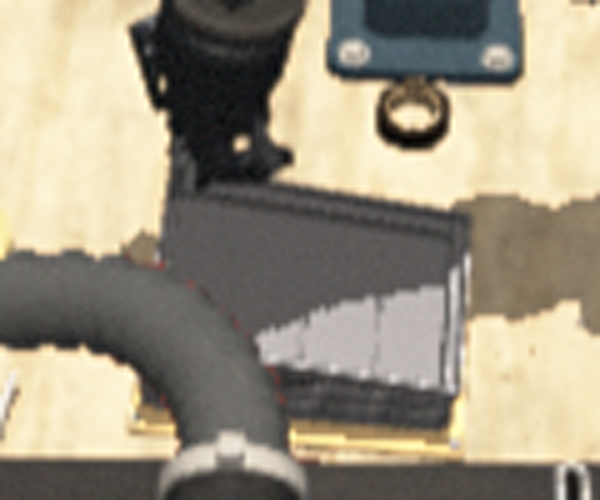

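The crop shows the lug side (170,190) raised and the near-right corner (455,400) still down. I'll check the tilt and heel numerically.

```bash
python3 - <<'E'
from tip import *
for n in('scene','side'):
    im,d,c=snap(n); P=cloud(c,d)
    th=.2; r=Ro.from_rotvec(ax*th)
    # model rim corners vs depth near; fit plane to floor points
    g=np.array([[a,b,.003] for a in np.linspace(-.06,.06,13) for b in np.linspace(-.04,.04,9)])
    W=H+r.apply(ctr+Rz.apply(g)-H); uv=pix(c,W).round().astype(int); Q=P[uv[:,1],uv[:,0]]
    ok=np.linalg.norm(Q-W,axis=1)<.03; Q=Q[ok]
    A=np.c_[Q[:,:2],np.ones(len(Q))]; k=np.linalg.lstsq(A,Q[:,2],rcond=None)[0]
    hp=H[:2]; print(n,len(Q),'tilt',np.arctan(np.hypot(*k[:2])),'dir',k[:2]/np.hypot(*k[:2]),dd[:2],'floor z at heel',k@[*hp,1])
E
```

```text
scene 110 tilt 0.18056732936869013 dir [ 0.8552 -0.5183] [ 0.8156 -0.5761] floor z at heel 0.044745973415706644
side 93 tilt 0.19843559500175592 dir [ 0.8629 -0.5054] [ 0.8156 -0.5761] floor z at heel 0.04714233658243523
```

Tilt is about 0.19 rad and the heel is still down (floor at 45–47 mm, expected 45). Now lift, level and carry.

```bash
python3 - <<'E'
from tip import *
for l in(.03,.16):
    p,q=tipped(.2,lift=l); env.movel(p,0.06,rot=q); s=env.get_state(); print(s['force'],s['opening'],s['time'])
g=p0-ctr; tgt=np.array([.535,-.155,.20])
env.movel(p0+[0,0,.17],0.08,rot=q0)
t=tgt+g; print(t)
env.movel(t,0.12); env.dwell(.8)
s=env.get_state(); print(s['tcp_pos'],s['force'],s['opening'],s['gripper_force'],s['time'])
for n in('scene','side'):
    im,d,c=snap(n,n+'f.png'); P=cloud(c,d)
    gg=np.array([[a,b,.003] for a in np.linspace(-.06,.06,13) for b in np.linspace(-.035,.035,9)])
    W=tgt+Rz.apply(gg); uv=pix(c,W).round().astype(int); Q=P[uv[:,1],uv[:,0]]; Q=Q[np.abs(Q[:,2]-.2)<.04]
    if len(Q)>10:
        k=np.linalg.lstsq(np.c_[Q[:,:2],np.ones(len(Q))],Q[:,2],rcond=None)[0]; print(n,len(Q),'slope',k[:2],'z',k@[*tgt[:2],1])
E
```

```text
[-0.1131  0.3984 -1.4445] 0.006336331878426841 20.225
[-0.1826  0.8904 -1.6968] 0.006432985326904186 22.5417
[ 0.6134 -0.2071  0.306 ]
[ 0.6134 -0.2071  0.306 ] [-0.4662 -0.2275 -0.7507] 0.00634688967831587 98.17545533180237 26.0
scene 117 slope [-0.0064  0.0129] z 0.19986792531777425
side 116 slope [-0.0021  0.0003] z 0.20397244717812793
```

View pics/scenef.png

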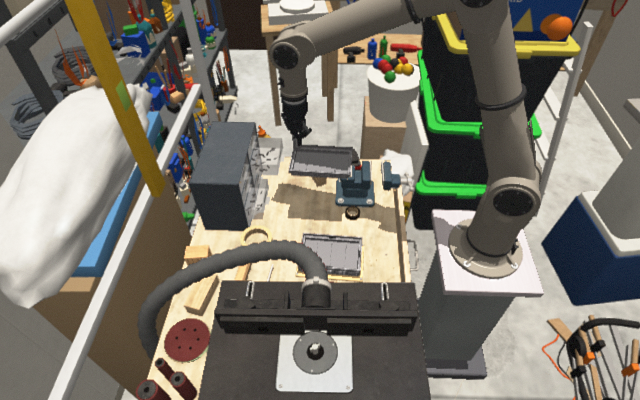

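The tray hangs level at (325,162) in front of the cabinet with its floor at about 200 mm. The stack stays at (332,253), and the tapes at (257,236) and (352,212) have not moved.

```bash
python3 -c "
from h import *
print(job.job_done())"
```

```text
the job is handed in; nothing more can be done
None
```

I handed the job in at about 26 s; it returned no verdict. The block lies on the bench block, about 3 mm off centre and parallel. The top tray was tipped about 0.19 rad with its far corner still nested, then lifted clear, and is held level by its lug about 20 cm above the bench in front of the cabinet. The tapes and hex keys were not touched as far as I could tell, though I did not measure them again.

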